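# Close the consumables tin in the weld cell

### The job

The rectangular steel tin of nozzles standing in the clamp fixture is open: fetch its rectangular lid by the handle, set it squarely over the tin, and press it fully home so that it sits level and down on the rim all round, then let go. Its corners are stiff: push them down one after another with a light hand, feeling each one bottom, because leaning hard on the middle or ramming a corner dents the thin sheet. Leave the other things on the bench where they are.

Things in the scene. Friction and masses are not known exactly. Their poses are not given: they have to be found in the camera images.
- tin: open rectangular steel tin in a clamp fixture, bolted down. Origin: centre of the fixture's underside, on the bench; z up, x along the tin's long side. Fixture plate 170 (x) x 190 (y) x 12 mm; the tin centred on it, outside 140 (x) x 100 (y) mm, walls 3 mm, rim 82 mm above the origin. Clamps and blocks round its foot stay below 65 mm
- tin_rim (a point): centre of the tin's mouth, at rim height; axes as the tin. A lid laid on loosely rests on four corner plugs, up to 6 mm too high; fully home, the lid's origin is 16 mm below this point. The sheet dents if lid and tin are pressed together with more than 45 N
- tin_corner (a point): rim height at the tin's +x, +y inner corner, on the axis of a stiff rubber plug, 11 mm diameter, up to 6 mm proud of the rim. One such plug in each corner, at +-60.5 mm in x, +-40.5 mm in y. A plug yields to about 12 N, stays where pushed and does not spring back (all four at once, by pressing the lid's middle: 48 N)
- lid: loose rectangular steel lid, about 0.19 kg, lying right way up. Origin: centre of its skirt's lower edge; z up, x along its long side. Outside 151 (x) x 111 (y) mm; skirt 3 mm thick, 16 mm deep, inside 145 x 105 mm (2.5 mm play each side over the tin); top plate 4 mm, upper face 20 mm above the origin. Fits either way round (180 degrees)
- lid_grip (a point): middle of the lid's handle bar, 41 mm above the lid's origin, axes as the lid. The bar is 60 mm long (x), 12 mm wide (y), between 36 and 46 mm above the lid's origin, on two legs
- spray_can: closed grey can, 44 mm diameter, 130 mm high; a bystander, origin under its centre
- round_cap: round steel cap 84 mm diameter with a centre knob, 30 mm high; belongs to something else; a bystander, origin under its centre
- duct_ring: short open steel duct ring, 90 mm diameter, 60 mm high; a bystander, origin under its centre
- wire_brush: brush lying flat; a bystander, origin under its centre
- wrench: steel wrench lying flat; a bystander, origin under its centre
- tip_cup: open steel cup, 72 mm diameter, 80 mm high; a bystander, origin under its centre
- fan_hub: dark steel stepped fan hub, 70 mm diameter, 45 mm high; a bystander, origin under its centre
There are look-alikes about, which are no part of the job. What is shaped like the lid but red is not meant.

How it is judged (in metres and radians):
At the end, for the whole second after the job is handed in: The lid is released and at rest on the tin, its origin 63 to 68 mm above the tin's origin (2 mm or less above fully home), within 6 mm of the tin's centre, long sides parallel within 0.08 rad, level within 0.022 rad; no bystander is more than 30 mm from where it started (z of lid in the frame of tin between 0.063 and 0.068 m and horizontal distance between lid and tin below 0.006 m and angle between lid's own z axis and vertical below 0.022 rad and angle between the x axis of lid and the x axis of tin, either way round below 0.08 rad and linear speed of lid below 0.01 m/s and distance of each of spray_can, round_cap, duct_ring, wire_brush, wrench, tip_cup, fan_hub from where it was at the start of the episode below 0.03 m); the robot touches nothing.
It fails at once if lid and tin pressed together with more than 45 N (the sheet dents) (contact force between lid and tin above 45 N).
It also fails if it takes over 67 s, if anything falls off the work surface, if the arm or the gripper's body presses on something with over 40 N, if the wrist force passes 120 N, or if a joint passes its speed limit or range.

### The arm

A 7-joint arm with a two-finger parallel gripper is mounted at the origin on the work surface. World frame = base frame: x ahead of the robot, y to its left, z up, the work surface at z = 0. Lengths are in m, angles in degrees, forces in N, time in s.
With the tool pointing down it reaches from about 0.425 to 0.875 m from the base axis. Payload 4.7 kg.
Tool frame: the origin (TCP) lies at the very end of the fingers, on their centre line; the grasp point (between the pads) lies 19 mm behind it; z points along the fingers, y is the line along which they close (so a half turn about z gives the same grasp; the last joint's range is limited). The gripper opens to 87 mm and grips with 3 to 60 N. Pads are 19 mm wide; open, the fingers measure 117 mm over their backs; the gripper's body (75 mm by 190 mm) begins 51 mm behind the grasp point.
Start: joints at [-73.677, 18.392, -4.016, 83.108, 1.295, 78.541, -3.26], TCP at [0.174, 0.626, 0.223] pointing down, gripper open.
Joint ranges: [-163.93, 163.93], [-17.29, 119.83], [-79.2, 71.16], [3.27, 140.29], [-89.18, 269.18], [5.43, 117.66], [-154.24, 154.24]. Speed limits (degrees/s): [147.25, 147.25, 180, 180, 180, 180, 180].

### API

Orientations are given as [roll, pitch, yaw] about the fixed x, y, z axes, in that order (R = Rz(yaw) Ry(pitch) Rx(roll)).
In Python, from cell import get_obs, cams, ticket, finder gives the robot as it stands.
- The arm moves only by the shell command python3 -m creep 'ROWS' [FORCE]. ROWS is text: rows parted by semicolons, each of 5 numbers parted by spaces: the shift along the world's x, y, z in m, then the turn about the world's z in degrees, then the finger opening in m, from 0 to 0.087. A call has 1 to 8 rows; each row shifts and turns the commanded pose from where the row before left it; what a row does not reach is not made up. A row lasts 1/8 s, in which the tool goes at most 62.5 mm and 10.7 degrees, less where a joint would pass 70% of its speed; a pose out of reach is approached as far as the arm can. A call with a gripper value outside its range is refused whole. The fingers move at their own pace and stop on an object; FORCE is the grip in N (left out, the last holds). Time passes only in rows, so rows that do not move let the fingers close. It gives the time, the measured TCP pose, the force, the opening and the grip force at its end, in the units of the state.
- get_obs(): the state, without advancing time (a new reading comes with each control period).
- cams.read_camera(name): name is "scene" or "side" or "wrist"; returns the picture (384x512x3 uint8, red, green, blue); there is no depth.
- cams.calibration(name): a dict with "fx", "fy", "cx", "cy" (pixels), "extrinsics" (4x4, takes a point from world to camera coordinates). Camera axes: x right, y down, z forward; pixel columns grow to the right and rows downward; lengths in m; the calibration is good to about 2 mm. The wrist camera is an equidistant fisheye: a pixel r from the principal point sees the ray r / f radians off the axis. A picture is of the moment at which its call begins: read the wrist's pose just before it. calibration takes no time and is no camera call; for the wrist camera it gives the pose at the moment of the call.
- ticket.sign_off(): hands the job in; it is judged then, once.
Trained networks look in the newest picture that a camera, given by its name, has taken for a name from the list of things; names that differ only in an ending like _2 or _b are one class to them, and where a whole thing is asked for, a point or a joint stands for the part that bears it (a point fixed in the world has none). Each returns a list of dicts, best first, with "p" (0 to 1); they miss things now and then, are a little off and sometimes report something else, mostly with a low value. They report only what shows in the picture. A call takes as long as a camera call. They do not tell look-alikes from the thing itself.
- finder.masks_of(name, camera): "mask" (384x512 bool, what is visible of it) and "xy" ([column, row] in pixels, amid what is visible of it).
- finder.tip_of(name, camera): "xy" ([column, row] in pixels: a listed point, or the origin of a listed thing).
The state is a dict: "time_s": time; "qpos": joint angles; "joint_velocities": joint speeds; "effort": joint torques, N m; "tool_pos": TCP position; "tool_rot": TCP orientation; "force": force on the tool from outside, world axes, zero at the start; "wrist_torque": the same for the moment, N m; "grip_width": finger opening in m; "grasp_force": force on a finger pad.
Only numpy, scipy, OpenCV 4.12 (cv2) and the standard library are available. Lean on these libraries where they do the work, as an engineer would, in place of code of your own. Each camera call takes 0.05 s, during which the arm holds its last target. There are 200 camera calls.

## Working session

There is one attempt and no reset: what is moved stays moved. The work goes in short steps, Python scripts to look and compute and a shell command to move; the robot and the scene stay as the last step left them, time stands still between calls to the robot, and variables do not carry over. Pictures are saved under pics/ and viewed, at most 10 in all, crops included, and the job is handed in when it is done.

```bash
mkdir -p pics; ls; python3 - <<'E'
from cell import get_obs,cams,finder
import cv2,numpy as np
ims=[]
for c in ["scene","side"]:
    im=cams.read_camera(c); ims.append(im)
    k=cams.calibration(c); print(c,k['fx'],np.linalg.inv(k['extrinsics']).round(3).tolist())
    for n in ["tin","tin_rim","tin_corner","lid","lid_grip"]:
        r=finder.tip_of(n,c); print(n,[(np.round(d['xy'],1).tolist(),round(d['p'],2)) for d in r[:4]])
    cv2.imwrite(f"pics/{c}0.png",im[:,:,::-1])
o=get_obs(); print(o['time_s'],o['tool_pos'],o['tool_rot'],o['force'],o['grip_width'])
E
```

```text
pics
scene 462.4238466240138 [[0.837, 0.292, -0.462, 1.316], [0.546, -0.484, 0.683, -1.157], [-0.024, -0.825, -0.565, 1.032], [0.0, 0.0, 0.0, 1.0]]
tin [([285.3, 171.2], 0.81)]
tin_rim []
tin_corner [([300.3, 156.3], 0.71)]
lid [([226.5, 238.3], 0.82), ([249.5, 279.7], 0.78), ([183.7, 217.9], 0.62)]
lid_grip [([227.8, 230.8], 0.86), ([182.5, 210.0], 0.83), ([250.9, 274.7], 0.57)]
side 486.2578537648817 [[0.893, -0.345, 0.289, 0.164], [-0.45, -0.687, 0.57, -0.798], [0.002, -0.64, -0.769, 1.133], [0.0, 0.0, 0.0, 1.0]]
tin [([200.4, 166.6], 0.64)]
tin_rim [([194.9, 149.7], 0.7)]
tin_corner [([204.1, 129.8], 0.94)]
lid [([365.2, 280.2], 0.91), ([273.7, 272.9], 0.59), ([209.5, 301.2], 0.56)]
lid_grip [([206.4, 293.0], 0.86), ([371.5, 271.0], 0.78), ([279.5, 266.1], 0.71)]
0.6 [0.17389265 0.62631697 0.22260165] [1.79995529e+02 2.19359983e-03 1.64486283e+02] [ 0.04686284  0.39189867 -0.25268873] 0.08688605820034404
```

View pics/scene0.png

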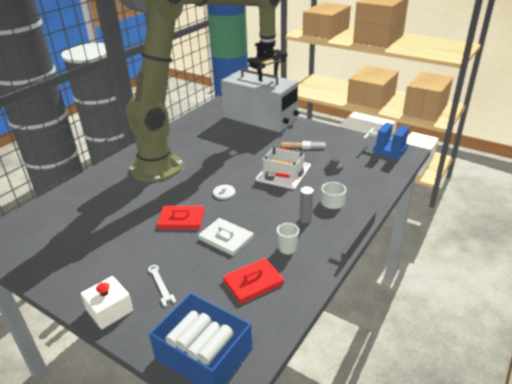

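View pics/side0.png

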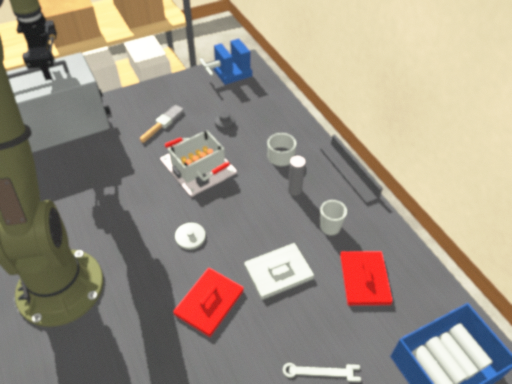

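Lid candidates (scene / side): red (182,216)/(209,300), red (251,280)/(366,279), and light steel (226,237)/(280,270). Only the last is not red, so it fits the description. I'll confirm it in a crop and triangulate.

```bash
cat > h.py <<'E'
import numpy as np,cv2
from cell import get_obs,cams,finder
def ray(c,xy,k=None):
    k=k or cams.calibration(c); E=np.linalg.inv(k['extrinsics'])
    u=(xy[0]-k['cx'])/k['fx'];v=(xy[1]-k['cy'])/k['fy']
    if c=="wrist":
        t=np.hypot(u,v); d=np.array([u/t*np.sin(t),v/t*np.sin(t),np.cos(t)])
    else: d=np.array([u,v,1.])
    d=E[:3,:3]@d; return E[:3,3],d/np.linalg.norm(d)
def atz(c,xy,z,k=None):
    o,d=ray(c,xy,k); return o+d*(z-o[2])/d[2]
def proj(c,P,k=None):
    k=k or cams.calibration(c); p=k['extrinsics'][:3,:3]@np.asarray(P).T+k['extrinsics'][:3,3:4]
    if c=="wrist":
        t=np.arctan2(np.hypot(p[0],p[1]),p[2]); a=np.arctan2(p[1],p[0]); u,v=t*np.cos(a),t*np.sin(a)
    else: u,v=p[0]/p[2],p[1]/p[2]
    return np.stack([u*k['fx']+k['cx'],v*k['fy']+k['cy']],1)
E
python3 - <<'E'
from h import *
print("lid grip",atz("scene",(227.8,230.8),.041),atz("side",(279.5,266.1),.041))
print("corner",atz("scene",(300.3,156.3),.082),atz("side",(204.1,129.8),.082),"rim",atz("side",(194.9,149.7),.082),"tin",atz("scene",(285.3,171.2),0),atz("side",(200.4,166.6),0))
for c in ["scene","side"]:
    im=cams.read_camera(c)
    for n,z in (("lid",.01),("tin",.04)):
        for m in finder.masks_of(n,c)[:3]:
            b=m['mask'].astype(np.uint8); col=im[m['mask']].mean(0)
            P=np.array([atz(c,(x,y),z)[:2] for y,x in np.argwhere(b)],np.float32)
            print(c,n,np.round(m['xy']),round(m['p'],2),col.round(),cv2.minAreaRect(P))
im=cv2.imread("pics/side0.png")
cv2.imwrite("pics/crop.png",cv2.resize(im[110:330,140:400],(780,660))[:600])
E
```

```text
lid grip [ 0.54969085 -0.22443056  0.041     ] [ 0.53040994 -0.22829121  0.041     ]
corner [0.55208394 0.26869495 0.082     ] [0.54479132 0.29940752 0.082     ] rim [0.48458353 0.22960136 0.082     ] tin [0.49193129 0.25292983 0.        ] [0.49613476 0.23101147 0.        ]
scene lid [181. 214.] 0.82 [227.  67.  64.] ((0.3362124562263489, -0.22088558971881866), (0.16119682788848877, 0.13479606807231903), 31.281105041503906)
scene lid [255. 279.] 0.75 [232.  68.  64.] ((0.7281296253204346, -0.3390159606933594), (0.15978501737117767, 0.13188183307647705), 63.389381408691406)Traceback (most recent call last):
  File "<stdin>", line 9, in <module>
  File "h.py", line 11, in atz
    o,d=ray(c,xy,k); return o+d*(z-o[2])/d[2]
        ~~~^^^^^^^^
  File "h.py", line 4, in ray
    k=k or cams.calibration(c); E=np.linalg.inv(k['extrinsics'])
           ~~~~~~~~~~~~~~~~^^^
ValueError: time passes only in moves, steps and waits
```

```bash
python3 - <<'E'
from h import *
im=cv2.imread("pics/side0.png")
cv2.imwrite("pics/crop.png",cv2.resize(im[110:310,140:400],(780,600)))
for c in ["scene","side"]:
    k=cams.calibration(c)
    im=cams.read_camera(c)
    for n,z in (("lid",.01),("tin",.04)):
        for m in finder.masks_of(n,c)[:3]:
            b=m['mask'].astype(np.uint8); col=im[m['mask']].mean(0)
            P=np.array([atz(c,(x,y),z,k)[:2] for y,x in np.argwhere(b)],np.float32)
            print(c,n,np.round(m['xy']),round(m['p'],2),col.round(),[np.round(q,3) for q in cv2.minAreaRect(P)])
print(get_obs()['time_s'])
E
```

```text
scene lid [182. 215.] 0.92 [230.  66.  63.] [array([ 0.332, -0.216]), array([0.159, 0.136]), np.float64(31.453)]
scene lid [255. 278.] 0.6 [234.  67.  63.] [array([ 0.729, -0.34 ]), array([0.156, 0.126]), np.float64(64.193)]
scene lid [227. 237.] 0.58 [225. 228. 221.] [array([ 0.533, -0.215]), array([0.131, 0.168]), np.float64(86.964)]
scene tin [286. 168.] 0.59 [178. 171. 162.] [array([0.496, 0.228]), array([0.202, 0.272]), np.float64(9.167)]
scene tin [222. 191.] 0.54 [221. 225. 218.] [array([ 0.396, -0.041]), array([0.076, 0.095]), np.float64(35.794)]
side lid [278. 272.] 0.86 [233. 235. 227.] [array([ 0.533, -0.221]), array([0.121, 0.158]), np.float64(87.804)]
side lid [211. 301.] 0.78 [238.  53.  45.] [array([ 0.332, -0.22 ]), array([0.16 , 0.121]), np.float64(31.268)]
side lid [365. 277.] 0.71 [244.  47.  41.] [array([ 0.728, -0.342]), array([0.16 , 0.116]), np.float64(63.326)]
side tin [199. 161.] 0.93 [177. 161. 147.] [array([0.487, 0.229]), array([0.19 , 0.241]), np.float64(6.743)]
1.0
```

View pics/crop.png

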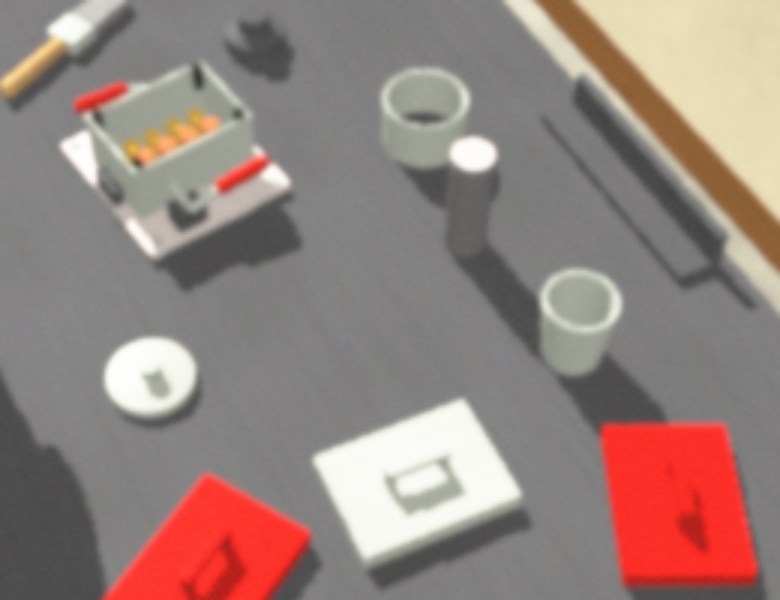

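The crop confirms the light steel lid with its handle, at side (280,270). Crop (415,480) is not red. The open tin sits at side (198,150). On the way I'll stop above the tin and look with the wrist camera.

```bash
python3 -m creep '0.03 -0.04 0.015 0 0.087;0.04 -0.05 0.015 0 0.087;0.045 -0.05 0.015 0 0.087;0.045 -0.05 0.015 1 0.087;0.045 -0.05 0.015 2 0.087;0.04 -0.05 0.015 2 0.087;0.02 -0.03 0.01 0 0.087;0 0 0 0 0.087'; python3 - <<'E'
from h import *
k=cams.calibration("wrist"); im=cams.read_camera("wrist"); cv2.imwrite("pics/w1.png",im[:,:,::-1]); np.save("w1k.npy",k,allow_pickle=True)
print(k['fx'],np.linalg.inv(k['extrinsics']).round(3).tolist())
for n,z in (("tin",0),("tin_rim",.082),("tin_corner",.082)):
    for d in finder.tip_of(n,"wrist"): print(n,d['xy'],d['p'],atz("wrist",d['xy'],z,k))
o=get_obs();print(o['tool_pos'],o['tool_rot'],o['qpos'])
E
```

```text
time_s: 2.0
tool_pos: [0.4251, 0.3221, 0.3183]
tool_rot: [179.9, 0.1, 169.1]
force: [0.2, 0.7, -0.2]
grip_width: 0.0864
grasp_force: 0.0
297.3186396354542 [[0.19, 0.94, 0.284, 0.346], [0.982, -0.182, -0.054, 0.337], [0.001, 0.289, -0.957, 0.48], [0.0, 0.0, 0.0, 1.0]]
tin [220.8, 197.5] 0.62 [ 4.89244777e-01  2.48709350e-01 -5.55111512e-17]
tin_corner [246.0, 239.8] 0.65 [0.53640054 0.28551928 0.082     ]
tin_corner [347.2, 148.9] 0.2 [0.428937   0.45077851 0.082     ]
[0.42105322 0.32669573 0.31639661] [-1.79992807e+02 -5.37303704e-02  1.69643994e+02] [-50.6635646    2.21421397  10.38723095  91.39078373  -0.43693634
  86.47099451  39.38726123]
```

View pics/w1.png

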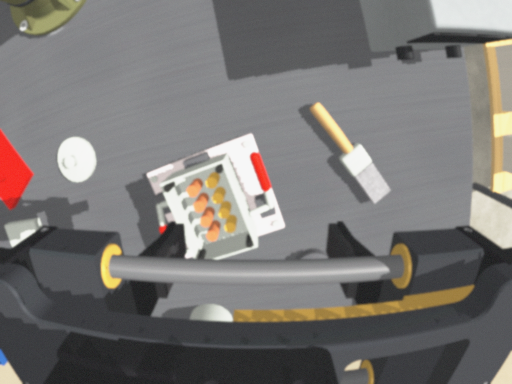

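The wrist picture shows the tin, with fixture plate corners near (252,134), (148,177) and (284,225). I'll enlarge that part to pick corners.

```bash
python3 - <<'E'
import cv2
im=cv2.imread("pics/w1.png"); cv2.imwrite("pics/w1c.png",cv2.resize(im[125:270,140:300],None,fx=4,fy=4,interpolation=cv2.INTER_CUBIC))
E
```

```text
(no output)
```

View pics/w1c.png

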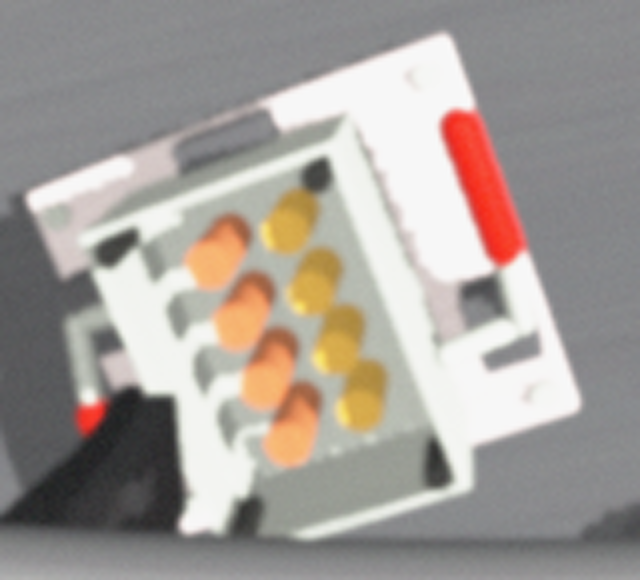

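```bash
cat > fit.py <<'E'
from h import *
from scipy.optimize import least_squares
k=np.load("w1k.npy",allow_pickle=True).item()
off=np.array([140,125])
pts=[((448,33),(-.085,.095,.012)),((578,408),(.085,.095,.012)),((28,193),(-.085,-.095,.012)),
 ((352,152),(-.07,.05,.082)),((83,241),(-.07,-.05,.082)),((471,488),(.07,.05,.082))]
uv=np.array([np.array(p)/4+off-.4 for p,_ in pts]); L=np.array([q for _,q in pts])
def f(p,raw=False):
    c,s=np.cos(p[2]),np.sin(p[2]); W=L@np.array([[c,s,0],[-s,c,0],[0,0,1]])+[p[0],p[1],0]
    return (proj("wrist",W,k)-uv).ravel()
r=least_squares(f,[.49,.235,0]); print(r.x[:2],np.degrees(r.x[2]),r.fun.reshape(-1,2).round(1).tolist())
E
python3 fit.py
```

```text
[0.49037639 0.2413093 ] 8.18974672909872 [[1.1, 1.1], [1.2, 1.5], [0.2, 0.4], [-2.9, -2.1], [0.2, -1.0], [0.8, 0.9]]
```

```bash
python3 -m creep '0.03 -0.015 0 2 0.087;0.03 -0.015 0 2 0.087;0.03 -0.015 0 2 0.087;0.02 -0.015 0 1 0.087;0 0 0 0 0.087;0 0 0 0 0.087;0 0 0 0 0.087'; python3 - <<'E'
from h import *
k=cams.calibration("wrist"); im=cams.read_camera("wrist"); cv2.imwrite("pics/w2.png",im[:,:,::-1]); np.save("w1k.npy",k,allow_pickle=True)
o=get_obs();print(o['tool_pos'],o['tool_rot'])
for n,z in (("tin",0),("tin_rim",.082),("tin_corner",.082)):
    for d in finder.tip_of(n,"wrist"): print(n,d['xy'],d['p'],atz("wrist",d['xy'],z,k))
p=proj("wrist",[[.49,.24,.06]],k)[0]; print(p)
a=(p-[80,70]).astype(int).clip(0); print(a)
cv2.imwrite("pics/w2c.png",cv2.resize(im[a[1]:a[1]+140,a[0]:a[0]+160,::-1],None,fx=4,fy=4,interpolation=cv2.INTER_CUBIC))
E
```

```text
time_s: 3.08
tool_pos: [0.5311, 0.267, 0.3169]
tool_rot: [180.0, -0.0, 176.6]
force: [0.3, 0.0, -0.5]
grip_width: 0.0874
grasp_force: 0.0
[0.5312746  0.26671317 0.31701696] [ 1.79962480e+02 -1.34187951e-02  1.76627084e+02]
tin [240.6, 128.3] 0.65 [0.48855292 0.24485712 0.        ]
tin [94.0, 75.1] 0.18 [ 0.36732765 -0.00650597  0.        ]
tin_rim [232.9, 135.0] 0.95 [0.49047329 0.23859266 0.082     ]
tin_corner [271.9, 168.0] 0.71 [0.53881765 0.28835996 0.082     ]
[235.06170463 132.98910463]
[155  62]
```

View pics/w2c.png

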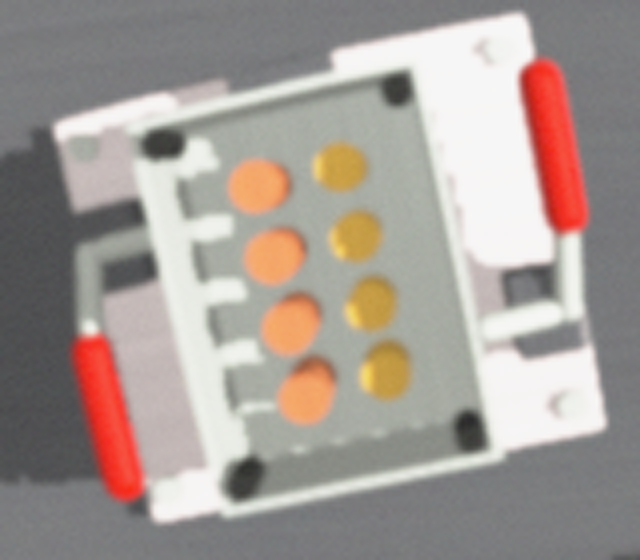

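Clear view from above: rim corners in the crop at (132,130), (410,70), (502,458) and (225,515), with black plugs just inside them. Fit the pose.

```bash
python3 - <<'E'
s=open("fit.py").read()
a=s.index("off="); b=s.index("uv=")
s=s[:a]+"""off=np.array([155,62])
pts=[((525,14),(-.085,.095,.012)),((604,425),(.085,.095,.012)),((57,128),(-.085,-.095,.012)),((157,522),(.085,-.095,.012)),
 ((410,70),(-.07,.05,.082)),((132,130),(-.07,-.05,.082)),((502,458),(.07,.05,.082)),((225,515),(.07,-.05,.082)),
 ((162,143),(-.0605,-.0405,.087)),((397,87),(-.0605,.0405,.087)),((470,430),(.0605,.0405,.087)),((244,478),(.0605,-.0405,.087))]
"""+s[b:]
open("fit.py","w").write(s)
E
python3 fit.py
```

```text
[0.48943864 0.24008915] 8.860447573259828 [[-0.4, -0.6], [0.7, 1.1], [-1.3, -1.1], [-0.4, 0.6], [2.4, -4.1], [-1.4, -1.5], [0.8, -0.0], [-0.0, 0.5], [-1.4, 0.2], [0.1, -0.2], [0.9, 2.6], [-0.5, 2.9]]
```

```bash
python3 -m creep '0 -0.05 0 0 0.087;0 -0.06 0 0 0.087;0 -0.06 0 0 0.087;0.01 -0.06 0 0 0.087;0.01 -0.06 0 0 0.087;0.01 -0.06 0 0 0.087;0.01 -0.06 -0.01 0 0.087;0.01 -0.05 0 0 0.087'; python3 -m creep '0 0 0 0 0.087;0 0 0 0 0.087;0 0 0 0 0.087;0 0 0 0 0.087'
```

```text
time_s: 4.28
tool_pos: [0.5819, -0.197, 0.3066]
tool_rot: [180.0, -0.0, 176.4]
force: [-0.6, 0.0, 0.3]
grip_width: 0.0867
grasp_force: 0.0
time_s: 4.78
tool_pos: [0.5827, -0.1931, 0.3071]
tool_rot: [180.0, 0.0, 176.6]
force: [0.3, 0.2, -0.2]
grip_width: 0.0871
grasp_force: 0.0
```

```bash
sed -i 's/((410,70),(-.07,.05,.082)),//; s/,((470,430).*$/]/' fit.py; python3 fit.py; python3 - <<'E'
from h import *
k=cams.calibration("wrist"); im=cams.read_camera("wrist"); np.save("w3k.npy",k,allow_pickle=True)
o=get_obs();print(o['tool_pos'],o['tool_rot'])
for n,z in (("lid",0),("lid_grip",.041)):
    for d in finder.tip_of(n,"wrist"): print(n,d['xy'],d['p'],atz("wrist",d['xy'],z,k))
p=proj("wrist",[[.533,-.218,.02]],k)[0]
a=(p-[80,70]).astype(int).clip(0); print(p,a)
cv2.imwrite("pics/w3c.png",cv2.resize(im[a[1]:a[1]+140,a[0]:a[0]+160,::-1],None,fx=4,fy=4,interpolation=cv2.INTER_CUBIC))
E
```

```text
[0.48970261 0.24058561] 8.775467996087462 [[0.0, -0.4], [0.9, 1.3], [-0.9, -1.1], [-0.2, 0.7], [-1.0, -1.4], [1.1, 0.2], [0.2, 0.6], [-0.9, 0.3], [0.5, -0.0]]
[ 0.58260085 -0.19343878  0.30711823] [1.79966543e+02 2.59951810e-02 1.76602663e+02]
lid [236.7, 124.0] 0.81 [ 0.53247324 -0.22034601  0.        ]
lid_grip [237.4, 126.2] 0.57 [ 0.53311926 -0.21675264  0.041     ]
lid_grip [171.3, 251.8] 0.57 [ 0.72922721 -0.34383692  0.041     ]
lid_grip [372.7, 222.9] 0.31 [ 0.69779372 -0.00731678  0.041     ]
[237.42806924 125.13529037] [157  55]
```

View pics/w3c.png

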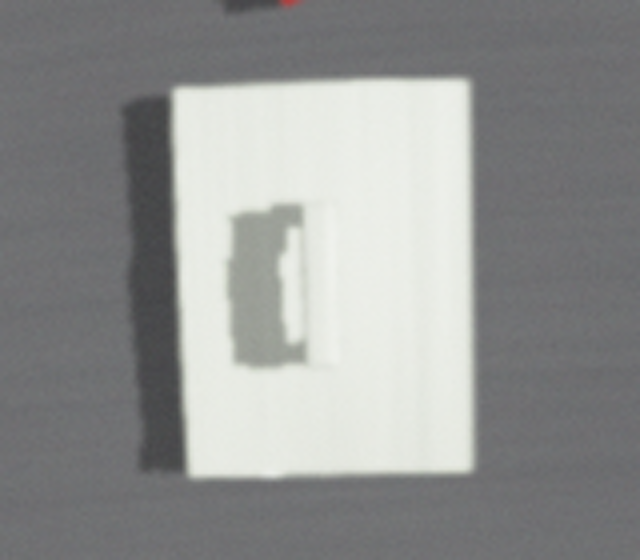

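The crop shows the lid's top plate corners at (172,88), (470,79), (474,470) and (188,478), and the handle bar around (321,285).

```bash
sed -e 's/w1k/w3k/; s/\[155,62\]/[157,55]/; s/\[.49,.235,0\]/[.533,-.218,0]/' fit.py | python3 -c "
import sys;s=sys.stdin.read();a=s.index('pts=');b=s.index('uv=')
s=s[:a]+'''pts=[((172,88),(-.0755,-.0555,.02)),((470,79),(-.0755,.0555,.02)),((474,470),(.0755,.0555,.02)),((188,478),(.0755,-.0555,.02)),((306,203),(-.03,-.006,.046)),((306,366),(.03,-.006,.046))]
'''+s[b:]
exec(s)"; python3 -c "
from cell import get_obs
o=get_obs();print(o['tool_pos'],o['tool_rot'],o['time_s'])"
```

```text
[ 0.53208019 -0.21717115] -2.470076357490241 [[0.3, -0.2], [0.2, -0.3], [-0.0, 0.5], [0.5, -0.2], [-1.0, -0.5], [0.1, 0.6]]
[ 0.58248605 -0.19397779  0.30706826] [1.79980437e+02 1.93464630e-02 1.76556679e+02] 4.925
```

```bash
python3 -m creep '-0.025 -0.012 -0.03 1 0.06;-0.025 -0.011 -0.04 0 0.06;0 0 -0.05 0 0.06;0 0 -0.05 0 0.06;0 0 -0.04 0 0.06;0 0 -0.02 0 0.06;0 0 0 0 0.06;0 0 0 0 0.06'
```

```text
time_s: 5.92
tool_pos: [0.5337, -0.2183, 0.0786]
tool_rot: [-180.0, 0.2, 177.5]
force: [-0.1, -0.4, -0.0]
grip_width: 0.0603
grasp_force: 0.0
```

```bash
python3 -m creep '-0.0015 0.001 -0.02 0 0.06;0 0 -0.02 0 0.06;0 0 -0.01 0 0.06;0 0 -0.004 0 0.06;0 0 0 0 0.06;0 0 0 0 0.06'
```

```text
time_s: 6.68
tool_pos: [0.5313, -0.217, 0.0234]
tool_rot: [-180.0, 0.1, 177.5]
force: [-0.1, -1.0, -0.1]
grip_width: 0.06
grasp_force: 0.0
```

```bash
python3 -m creep '0 0 0 0 0.03;0 0 0 0 0.005;0 0 0 0 0;0 0 0 0 0;0 0 0 0 0;0 0 0 0 0' 40; python3 -m creep '0 0 0.01 0 0;0 0 0.02 0 0;0 0 0.03 0 0;0 0 0.04 0 0;0 0 0.04 0 0;0 0 0.03 0 0;0 0 0 0 0'
```

```text
time_s: 7.42
tool_pos: [0.5308, -0.2169, 0.0229]
tool_rot: [-180.0, 0.0, 177.5]
force: [-0.6, -0.3, -0.7]
grip_width: 0.0113
grasp_force: 40.0
time_s: 8.3
tool_pos: [0.5326, -0.2177, 0.1968]
tool_rot: [-180.0, 0.4, 177.5]
force: [0.0, 0.6, -3.1]
grip_width: 0.0115
grasp_force: 40.0
```

```bash
python3 -m creep '0 0.03 0 1 0;-0.005 0.05 0 1.5 0;-0.005 0.055 0 1.5 0;-0.005 0.055 0 1.5 0;-0.005 0.055 0 1.5 0;-0.005 0.055 0 1.5 0;-0.005 0.055 0 1.5 0;-0.005 0.05 0 1.3 0'; python3 -m creep '-0.005 0.035 0 0 0;-0.003 0.018 0 0 0;0 0 0 0 0;0 0 0 0 0;0 0 0 0 0;0 0 0 0 0'; python3 - <<'E'
from h import *
from cell import get_obs
o=get_obs();print(o['tool_pos'],o['tool_rot'],o['force'])
for c in ["scene","side"]:
    im=cams.read_camera(c); a=finder.tip_of("lid_grip",c); k=cams.calibration(c)
    print(c,[(np.round(d['xy'],1),round(d['p'],2),atz(c,d['xy'],.2148,k).round(4)) for d in a])
E
```

```text
time_s: 9.3
tool_pos: [0.4946, 0.1899, 0.192]
tool_rot: [-180.0, -0.1, -171.1]
force: [0.7, -0.5, -2.1]
grip_width: 0.0116
grasp_force: 40.0
time_s: 10.05
tool_pos: [0.4882, 0.2402, 0.193]
tool_rot: [180.0, 0.0, -171.3]
force: [-0.3, -0.2, -1.5]
grip_width: 0.0113
grasp_force: 40.0
[0.48823504 0.24019456 0.19304766] [ 1.79994445e+02  1.43007878e-02 -1.71320012e+02] [-0.25647633 -0.1639757  -1.52118392]
scene [(array([254.6, 272.7]), 0.85, array([ 0.8372, -0.484 ,  0.2148])), (array([283.6, 125.4]), 0.75, array([0.4881, 0.2434, 0.2148])), (array([183.8, 209.5]), 0.65, array([ 0.5145, -0.3768,  0.2148]))]
side [(array([207.7, 293.6]), 0.76, array([ 0.3045, -0.3101,  0.2148])), (array([189.7, 116. ]), 0.71, array([0.4827, 0.2324, 0.2148])), (array([367.2, 270.9]), 0.68, array([ 0.6372, -0.4155,  0.2148]))]
```

```bash
python3 -m creep '0.0005 0 -0.02 0 0;0 0 -0.03 0 0;0 0 -0.02 0 0;0 0 -0.01 0 0;0 0 0 0 0;0 0 0 0 0;0 0 0 0 0'; python3 - <<'E'
from h import *
o=get_obs();print(o['tool_pos'],o['tool_rot'],o['force'],o['wrist_torque'])
im=[cv2.resize(cams.read_camera(c)[r:r+100,x:x+130,::-1],None,fx=3,fy=3,interpolation=cv2.INTER_CUBIC) for c,r,x in (("scene",110,220),("side",90,130))]
im.append(cv2.resize(cams.read_camera("wrist")[:,:,::-1],(390,300)))
im.append(im[2]*0)
cv2.imwrite("pics/pre.png",np.vstack([np.hstack(im[:2]),np.hstack(im[2:])]))
E
```

```text
time_s: 11.12
tool_pos: [0.489, 0.2416, 0.1139]
tool_rot: [180.0, 0.1, -171.2]
force: [1.0, -0.7, -2.9]
grip_width: 0.0115
grasp_force: 40.0
[0.48897027 0.2416219  0.11388555] [ 1.79952616e+02  9.41419930e-02 -1.71212304e+02] [ 1.0198909  -0.66203986 -2.9369889 ] [ 0.05735479  0.00740237 -0.02962202]
```

View pics/pre.png

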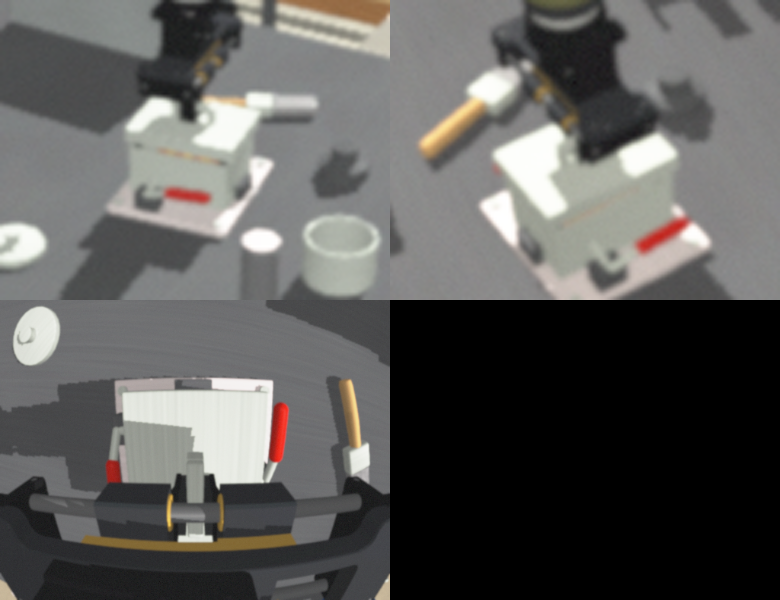

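The lid is square over the tin in all three views: scene crop (192,130), side crop (585,165). I'll lower it and feel for contact.

```bash
python3 -m creep '0 -0.001 -0.003 0 0;0 0 -0.003 0 0;0 0 -0.002 0 0;0 0 0 0 0'; python3 -m creep '0 0 -0.002 0 0;0 0 0 0 0'; python3 -m creep '0 0 -0.002 0 0;0 0 0 0 0'; python3 -m creep '0 0 -0.002 0 0;0 0 0 0 0'
```

```text
time_s: 11.78
tool_pos: [0.4881, 0.2402, 0.1046]
tool_rot: [-180.0, -0.0, -171.2]
force: [0.6, -0.2, -2.3]
grip_width: 0.0117
grasp_force: 40.0
time_s: 12.02
tool_pos: [0.4883, 0.2402, 0.1027]
tool_rot: [-180.0, -0.0, -171.2]
force: [0.1, 0.4, -2.4]
grip_width: 0.0113
grasp_force: 40.0
time_s: 12.28
tool_pos: [0.4882, 0.2402, 0.1007]
tool_rot: [-180.0, -0.0, -171.2]
force: [0.4, -0.2, -2.8]
grip_width: 0.0119
grasp_force: 40.0
time_s: 12.52
tool_pos: [0.4882, 0.2402, 0.0987]
tool_rot: [-180.0, -0.0, -171.2]
force: [0.3, -0.4, -1.6]
grip_width: 0.0117
grasp_force: 40.0
```

Passed the rim without contact, so the skirt is over the tin. Next contact should be the plugs.

```bash
for i in 1 2 3; do python3 -m creep '0 0 -0.001 0 0;0 0 0 0 0'|grep -E "tool_pos|^force|rot"; done; python3 -m creep '0 0 -0.001 0 0;0 0 0 0 0'
```

```text
tool_pos: [0.4883, 0.2402, 0.0978]
tool_rot: [-180.0, -0.0, -171.2]
force: [-0.1, 0.7, -1.8]
tool_pos: [0.4883, 0.2402, 0.0968]
tool_rot: [180.0, -0.0, -171.2]
force: [-0.0, 0.0, -2.1]
tool_pos: [0.4883, 0.2402, 0.0958]
tool_rot: [-180.0, -0.0, -171.2]
force: [-0.5, -0.3, -2.6]
time_s: 13.52
tool_pos: [0.4883, 0.2402, 0.0948]
tool_rot: [-180.0, -0.0, -171.2]
force: [0.7, 1.2, -1.9]
grip_width: 0.0116
grasp_force: 40.0
```

```bash
for i in 1 2; do python3 -m creep '0 0 -0.0005 0 0;0 0 0 0 0'|grep -E "tool_pos|^force"; done; python3 -m creep '0 0 -0.0005 0 0;0 0 0 0 0'
```

```text
tool_pos: [0.4883, 0.2403, 0.0944]
force: [-0.3, -0.4, -2.5]
tool_pos: [0.4884, 0.2403, 0.0942]
force: [-1.5, -0.8, 0.7]
time_s: 14.28
tool_pos: [0.4885, 0.2403, 0.0942]
tool_rot: [180.0, 0.0, -171.2]
force: [-1.8, -1.5, 5.7]
grip_width: 0.0119
grasp_force: 40.0
```

Contact felt at about 8 N net on the plugs. Release the lid and retract.

```bash
python3 -m creep '0 0 0 0 0.02;0 0 0 0 0.03;0 0 0 0 0.03;0 0 0.01 0 0.03;0 0 0.03 0 0.03;0 0 0.03 0 0.03;0 0 0 0 0;0 0 0 0 0' 10; python3 - <<'E'
from h import *
for c in ["scene","side","wrist"]:
    cams.read_camera(c); k=cams.calibration(c)
    print(c,[(round(d['p'],2),atz(c,d['xy'],.113,k).round(4)) for d in finder.tip_of("lid_grip",c)])
E
```

```text
time_s: 15.28
tool_pos: [0.4882, 0.2402, 0.1633]
tool_rot: [180.0, -0.0, -171.2]
force: [-0.5, 0.3, -1.0]
grip_width: 0.0172
grasp_force: 0.0
scene [(0.86, array([0.5109, 0.2451, 0.113 ])), (0.78, array([ 0.7751, -0.3969,  0.113 ])), (0.63, array([ 0.4121, -0.2977,  0.113 ]))]
side [(0.69, array([ 0.6921, -0.3709,  0.113 ])), (0.6, array([0.4929, 0.2339, 0.113 ])), (0.58, array([ 0.3181, -0.2571,  0.113 ]))]
wrist [(0.91, array([0.491 , 0.2396, 0.113 ]))]
```

```bash
python3 -m creep '0.025 0.025 0 0 0;0.03 0.025 0 0 0;0 0 -0.02 0 0;0 0 -0.025 0 0;0 0 -0.013 0 0;0 0 0 0 0;0 0 0 0 0'; python3 -m creep '0 0 -0.003 0 0;0 0 -0.003 0 0;0 0 -0.002 0 0;0 0 0 0 0'
```

```text
time_s: 16.45
tool_pos: [0.5437, 0.2903, 0.1063]
tool_rot: [180.0, 0.1, -171.2]
force: [0.3, 0.9, -0.3]
grip_width: 0.0006
grasp_force: 0.0
time_s: 16.95
tool_pos: [0.5432, 0.2902, 0.0972]
tool_rot: [-180.0, -0.0, -171.2]
force: [0.4, -0.3, 0.1]
grip_width: 0.0009
grasp_force: 0.0
```

```bash
cat > /dev/null; P='tool_pos|^force'; python3 -m creep '0 0 -0.002 0 0;0 0 -0.002 0 0;0 0 -0.001 0 0;0 0 0 0 0'|grep -E "$P"; for i in 1 2 3; do python3 -m creep '0 0 -0.001 0 0;0 0 0 0 0'|grep -E "$P"; done
```

```text
tool_pos: [0.5433, 0.2902, 0.0922]
force: [0.2, 0.5, -0.3]
tool_pos: [0.5435, 0.2903, 0.0919]
force: [-0.8, -0.1, 2.5]
tool_pos: [0.5435, 0.2903, 0.0918]
force: [-1.9, -1.2, 7.5]
tool_pos: [0.5436, 0.2904, 0.0913]
force: [-4.5, -1.7, 10.6]
```

```bash
P='tool_pos|^force'; for i in 1 2 3 4; do python3 -m creep '0 0 -0.001 0 0;0 0 0 0 0'|grep -E "$P"; done
```

```text
tool_pos: [0.5436, 0.2904, 0.0906]
force: [-3.7, -1.5, 11.6]
tool_pos: [0.5436, 0.2905, 0.0897]
force: [-4.0, -2.1, 11.7]
tool_pos: [0.5437, 0.2905, 0.0888]
force: [-4.7, -1.3, 12.7]
tool_pos: [0.5437, 0.2906, 0.0879]
force: [-4.9, -2.8, 13.2]
```

```bash
P='tool_pos|^force'; for i in 1 2 ; do python3 -m creep '0 0 -0.001 0 0;0 0 0 0 0'|grep -E "$P"; done
```

```text
tool_pos: [0.5438, 0.2907, 0.0873]
force: [-4.0, -2.0, 14.4]
tool_pos: [0.5439, 0.2907, 0.0872]
force: [-5.7, -3.5, 19.3]
```

PP bottomed: the force stayed at 12–13 N while it travelled, then rose to 19 N at z≈0.087. Next corner is −x,+y.

```bash
P='tool_pos|^force'; python3 -m creep '0 0 0.015 0 0;0 0 0.01 0 0;-0.03 -0.005 0 0 0;-0.045 -0.007 0 0 0;-0.045 -0.0075 0 0 0;0 0 0 0 0;0 0 0 0 0'|grep -E "$P"; python3 -m creep '0 0 -0.004 0 0;0 0 -0.004 0 0;0 0 -0.002 0 0;0 0 0 0 0'|grep -E "$P"
```

```text
tool_pos: [0.4242, 0.2711, 0.1089]
force: [0.3, 0.0, 0.2]
tool_pos: [0.4234, 0.2705, 0.098]
force: [0.0, -0.9, 0.6]
```

```bash
P='tool_pos|^force'; python3 -m creep '0 0 -0.002 0 0;0 0 -0.002 0 0;0 0 -0.001 0 0;0 0 0 0 0'|grep -E "$P"; for i in 1 2 3 4 5; do python3 -m creep '0 0 -0.001 0 0;0 0 0 0 0'|grep -E "$P"; done
```

```text
tool_pos: [0.4233, 0.2708, 0.0933]
force: [0.0, 0.7, 0.2]
tool_pos: [0.4233, 0.2707, 0.0924]
force: [-0.2, 0.9, 0.2]
tool_pos: [0.4235, 0.2708, 0.0919]
force: [-1.8, -1.0, 4.4]
tool_pos: [0.4235, 0.2709, 0.0915]
force: [-1.9, -2.3, 8.7]
tool_pos: [0.4235, 0.2709, 0.0907]
force: [-3.9, -2.5, 10.2]
tool_pos: [0.4235, 0.271, 0.0898]
force: [-3.1, -1.5, 11.0]
```

```bash
P='tool_pos|^force'; for i in 1 2 3 ; do python3 -m creep '0 0 -0.001 0 0;0 0 0 0 0'|grep -E "$P"; done
```

```text
tool_pos: [0.4236, 0.271, 0.0889]
force: [-4.1, -1.9, 10.1]
tool_pos: [0.4235, 0.2711, 0.0879]
force: [-3.1, -2.5, 10.9]
tool_pos: [0.4235, 0.2712, 0.0871]
force: [-3.5, -2.6, 11.9]
```

```bash
P='tool_pos|^force'; for i in 1 2 ; do python3 -m creep '0 0 -0.001 0 0;0 0 0 0 0'|grep -E "$P"; done
```

```text
tool_pos: [0.4235, 0.2712, 0.0869]
force: [-5.6, -3.4, 18.0]
tool_pos: [0.4236, 0.2712, 0.0869]
force: [-8.0, -5.1, 24.8]
```

```bash
P='tool_pos|^force'; python3 -m creep '0 0 0.015 0 0;0 0 0.012 0 0;0.004 -0.025 0 0 0;0.004 -0.03 0 0 0;0.0045 -0.025 0 0 0;0 0 0 0 0;0 0 0 0 0'|grep -E "$P"; python3 -m creep '0 0 -0.004 0 0;0 0 -0.004 0 0;0 0 -0.002 0 0;0 0 0 0 0'|grep -E "$P"
```

```text
tool_pos: [0.4357, 0.1918, 0.1105]
force: [0.0, 0.7, -0.1]
tool_pos: [0.4357, 0.1908, 0.1001]
force: [0.3, -0.4, -0.4]
```

```bash
P='tool_pos|^force'; python3 -m creep '0 0 -0.002 0 0;0 0 -0.002 0 0;0 0 -0.002 0 0;0 0 0 0 0'|grep -E "$P"; for i in 1 2 3 4 5; do python3 -m creep '0 0 -0.001 0 0;0 0 0 0 0'|grep -E "$P"; done
```

```text
tool_pos: [0.4357, 0.1907, 0.0942]
force: [0.3, -0.2, -0.6]
tool_pos: [0.4358, 0.1908, 0.0934]
force: [-0.0, 0.1, 0.3]
tool_pos: [0.4359, 0.1908, 0.0924]
force: [0.6, -0.3, -0.6]
tool_pos: [0.436, 0.1908, 0.092]
force: [-1.8, -0.4, 5.0]
tool_pos: [0.436, 0.1908, 0.0916]
force: [-3.0, -2.3, 8.6]
tool_pos: [0.436, 0.1908, 0.0908]
force: [-3.6, -1.5, 10.8]
```

```bash
P='tool_pos|^force'; for i in 1 2 3 4; do python3 -m creep '0 0 -0.001 0 0;0 0 0 0 0'|grep -E "$P"; done
```

```text
tool_pos: [0.436, 0.1907, 0.0898]
force: [-4.4, -1.6, 10.3]
tool_pos: [0.436, 0.1907, 0.0889]
force: [-4.0, -2.6, 11.1]
tool_pos: [0.436, 0.1906, 0.0879]
force: [-3.8, -2.9, 12.9]
tool_pos: [0.436, 0.1906, 0.087]
force: [-4.2, -2.4, 12.3]
```

```bash
P='tool_pos|^force'; for i in 1 2 ; do python3 -m creep '0 0 -0.001 0 0;0 0 0 0 0'|grep -E "$P"; done; python3 -m creep '0 0 0.015 0 0;0 0 0.012 0 0;0.03 0.005 0 0 0;0.045 0.007 0 0 0;0.0445 0.007 0 0 0;0 0 0 0 0;0 0 0 0 0'|grep -E "$P"; python3 -m creep '0 0 -0.004 0 0;0 0 -0.004 0 0;0 0 -0.003 0 0;0 0 0 0 0'|grep -E "$P"
```

```text
tool_pos: [0.436, 0.1906, 0.0867]
force: [-6.2, -3.9, 16.7]
tool_pos: [0.436, 0.1906, 0.0866]
force: [-9.2, -4.9, 24.5]
tool_pos: [0.5545, 0.2096, 0.1099]
force: [0.0, -0.2, 0.7]
tool_pos: [0.5549, 0.2097, 0.0991]
force: [0.3, -0.5, -0.7]
```

The third corner bottomed at 0.0866. Now the last one (+x, −y).

```bash
P='tool_pos|^force'; python3 -m creep '0 0 -0.002 0 0;0 0 -0.002 0 0;0 0 -0.002 0 0;0 0 0 0 0'|grep -E "$P"; for i in 1 2 3 4 5; do python3 -m creep '0 0 -0.001 0 0;0 0 0 0 0'|grep -E "$P"; done
```

```text
tool_pos: [0.5552, 0.2097, 0.0931]
force: [0.2, 0.2, -0.4]
tool_pos: [0.5553, 0.2098, 0.0924]
force: [-0.8, 0.7, 0.6]
tool_pos: [0.5555, 0.2098, 0.0917]
force: [-0.1, 0.5, 2.3]
tool_pos: [0.5556, 0.2099, 0.0915]
force: [-3.2, -0.4, 6.5]
tool_pos: [0.5556, 0.2098, 0.091]
force: [-3.4, -0.7, 9.1]
tool_pos: [0.5556, 0.2098, 0.09]
force: [-3.4, -0.6, 9.8]
```

```bash
P='tool_pos|^force'; for i in 1 2 3 4; do python3 -m creep '0 0 -0.001 0 0;0 0 0 0 0'|grep -E "$P"; done
```

```text
tool_pos: [0.5556, 0.2098, 0.0891]
force: [-3.8, -0.9, 9.5]
tool_pos: [0.5557, 0.2098, 0.0881]
force: [-3.6, -1.2, 10.1]
tool_pos: [0.5557, 0.2097, 0.0871]
force: [-3.1, -1.7, 10.4]
tool_pos: [0.5557, 0.2097, 0.0865]
force: [-3.6, -1.9, 11.6]
```

```bash
P='tool_pos|^force'; for i in 1 2 ; do python3 -m creep '0 0 -0.001 0 0;0 0 0 0 0'|grep -E "$P"; done; python3 -m creep '0 0 0.015 0 0;0 0 0.012 0 0;-0.004 0.025 0 0 0;-0.004 0.03 0 0 0;-0.004 0.0255 0 0 0;0 0 0 0 0;0 0 0 0 0'|grep -E "$P"; python3 -m creep '0 0 -0.008 0 0;0 0 -0.008 0 0;0 0 -0.004 0 0;0 0 0 0 0'|grep -E "$P"
```

```text
tool_pos: [0.5557, 0.2097, 0.0864]
force: [-6.1, -1.8, 16.9]
tool_pos: [0.5558, 0.2097, 0.0864]
force: [-8.6, -3.8, 22.3]
tool_pos: [0.5437, 0.2888, 0.1092]
force: [0.4, -0.3, 0.2]
tool_pos: [0.5431, 0.2899, 0.0888]
force: [-0.7, -0.1, -0.3]
```

Re-feel the first corner, which bottomed a touch high.

```bash
P='tool_pos|^force'; for i in 1 2 3 4 5 6; do python3 -m creep '0 0 -0.001 0 0;0 0 0 0 0'|grep -E "$P"; done
```

```text
tool_pos: [0.5435, 0.2904, 0.0886]
force: [-0.9, -0.3, -0.5]
tool_pos: [0.5433, 0.2903, 0.0874]
force: [-0.6, 0.7, 0.7]
tool_pos: [0.5435, 0.2904, 0.0871]
force: [-1.4, -0.8, 4.8]
tool_pos: [0.5435, 0.2904, 0.0868]
force: [-3.2, -1.8, 9.7]
tool_pos: [0.5435, 0.2904, 0.0865]
force: [-4.6, -1.7, 11.2]
tool_pos: [0.5435, 0.2904, 0.0864]
force: [-5.9, -3.1, 17.5]
```

```bash
python3 -m creep '0 0 0.02 0 0;0 0 0.04 0 0;0 0 0.05 0 0;0.03 0 0.05 0 0;0.03 0 0.03 0 0;0 0 0 0 0;0 0 0 0 0;0 0 0 0 0'; python3 - <<'E'
from h import *
ws=[]
for c,r,x in (("scene",120,220),("side",100,130),("wrist",100,150)):
    im=cams.read_camera(c); k=cams.calibration(c); ws.append(cv2.resize(im[r:r+100,x:x+130,::-1],None,fx=3,fy=3,interpolation=cv2.INTER_CUBIC))
    print(c,[(round(d['p'],2),atz(c,d['xy'],.107,k).round(4)) for d in finder.tip_of("lid_grip",c)])
ws.append(ws[0]*0)
cv2.imwrite("pics/fin.png",np.vstack([np.hstack(ws[:2]),np.hstack(ws[2:])]))
E
```

```text
time_s: 37.2
tool_pos: [0.6018, 0.2905, 0.2718]
tool_rot: [-180.0, -0.2, -171.2]
force: [0.0, -0.1, 1.1]
grip_width: 0.0004
grasp_force: 0.0
scene [(0.92, array([0.5078, 0.2284, 0.107 ])), (0.68, array([ 0.7674, -0.3983,  0.107 ])), (0.65, array([ 0.3937, -0.2764,  0.107 ])), (0.24, array([0.5267, 0.1826, 0.107 ]))]
side [(0.83, array([0.4838, 0.2338, 0.107 ])), (0.69, array([ 0.3168, -0.2549,  0.107 ])), (0.61, array([ 0.7021, -0.3658,  0.107 ]))]
wrist [(0.9, array([0.49  , 0.2417, 0.107 ])), (0.54, array([0.49  , 0.2438, 0.107 ]))]
```

View pics/fin.png

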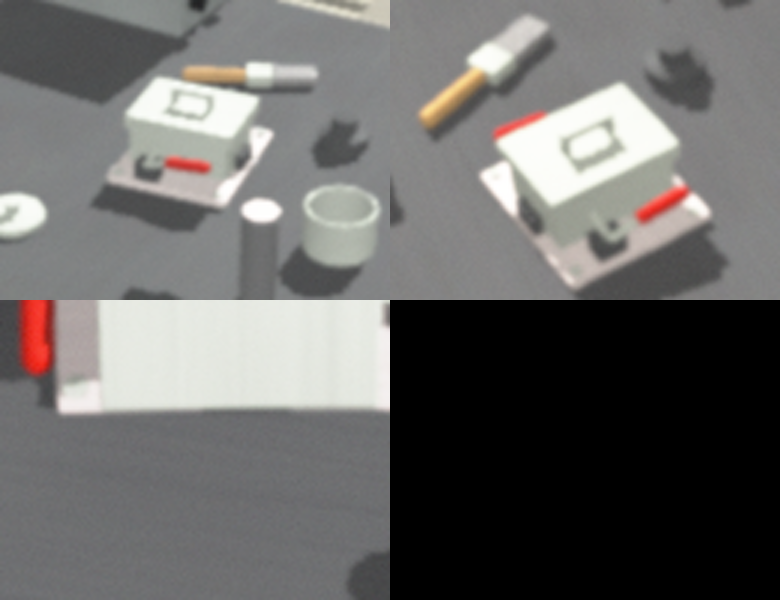

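The lid looks level and square on the tin (scene crop (190,110), side crop (588,145)), and the robot is clear. All four corners were felt to bottom between 86.4 and 86.9 mm, where home is 86 mm. Handing in.

```bash
python3 -c "
from cell import ticket
print(ticket.sign_off())"
```

```text
the job is handed in; nothing more can be done
None
```

I set the steel lid over the tin, pushed each of its four corners down until it bottomed (25 N at most on the gripper), let go and handed the job in at about 37 s; the hand-in returned no verdict.

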